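# Fill the broom maker's binding tray

## Task

Lay out the binding tray for the next hand broom: stand the full wire spool in the round nest, slip the open steel ferrule down over the post, stand the pin comb pins up between the four corner brackets, lengthwise along the bed, and lay the long handle blank level across both ribs of the cradle, about centred and between the horns. The empty spool and the short offcut do not belong: leave them where they lie on the board.

Things in the scene. Friction and masses are not known exactly. Their poses are not given: they have to be found in the camera images.
- spool_mid (a point): full wire spool, standing upright: wooden foot flange 58 mm diameter and 5 mm thick, filled with brass wire to a 54 mm diameter barrel (where to grip it), small wooden top flange 36 mm; 56 mm tall. Point at its centre, half-way up (28 mm above its foot); z up. Starts on the wooden work board (top 15 mm above the table), as do the five others.
- ferrule_mid (a point): steel ferrule: a plain tube standing on end, open at both ends, 40 mm outside and 33 mm inside diameter, 44 mm tall. Point at its centre, half-way up (22 mm above its foot); z up.
- comb_mid (a point): pin comb: dark wooden block 64 mm long (its x) x 34 mm wide (its y) x 30 mm tall, with rows of 18 mm steel pins standing on top (48 mm tall in all). Point half-way up, 24 mm above its underside; z up.
- handle_mid (a point): long handle blank: pale square bamboo-coloured bar 96 mm long (its x), 28 x 28 mm, lying flat, with a dark hole near one end. Point at its centre, 14 mm above its underside; z up.
- empty_mid (a point): LOOK-ALIKE, to be left: empty spool, same flanges and height as the full one (58 mm foot, 36 mm top, 56 mm tall) but with a bare thin wooden core of 20 mm diameter and no wire. Point at its centre, 28 mm above its foot.
- offcut_mid (a point): LOOK-ALIKE, to be left: short offcut of the same 28 x 28 mm pale bar with a dark hole near one end, only 52 mm long (its x). Point at its centre, 14 mm above its underside.
- nest_seat (a point): Plywood liner 120 (x) x 100 mm, in one of the four quarters of the dark tray; plate top 18 mm above the table, tray rim 3 mm higher. NEST for the full spool: a low round ring, 80 mm inside, 90 mm outside diameter, 7 mm high. Point at its centre on the plate, where the spool foot stands; z up.
- post_seat (a point): Plywood liner 120 (x) x 100 mm, in one of the four quarters of the dark tray; plate top 18 mm above the table, tray rim 3 mm higher. POST for the ferrule: one upright wooden post, 14 mm diameter, 26 mm high. Point at its foot on the plate, where the ferrule foot stands; z up.
- bed_seat (a point): Plywood liner 120 (x) x 100 mm, in one of the four quarters of the dark tray; plate top 18 mm above the table, tray rim 3 mm higher. BED for the comb: four corner brackets 12 mm high leave 86 (x) x 56 mm (y) between them, open in mid-side. Point at the centre on the plate, where the comb stands; comb length goes along this x, either way round.
- cradle_seat (a point): Plywood liner 120 (x) x 100 mm, in one of the four quarters of the dark tray; plate top 18 mm above the table, tray rim 3 mm higher. CRADLE for the long handle: two ribs 60 mm apart in x, 8 mm thick, 20 mm high, with end horns 12 mm higher, 46 mm clear between horns. Point midway at rib-top height, where the handle underside rests along this x, either way round.
Mind the look-alikes: they are no part of the job. Leave any blue or green look-alike of the part that bears comb_mid alone.

How it is judged:
By the outcome, as a careful person would: the job done as asked, in the order asked, and still so for the second after the job is handed in, with the robot touching nothing.
It also fails if it takes over 122 s, if anything falls off the work surface, if the arm or the gripper's body presses on something with over 40 N, if the wrist force passes 120 N, or if a joint passes its speed limit or range.

## Robot

A 6-joint arm with a two-finger parallel gripper is mounted at the origin on the work surface. World frame = base frame: x ahead of the robot, y to its left, z up, the work surface at z = 0. Lengths are in m, angles in degrees, forces in N, time in s.
With the tool pointing down it reaches from about 0.325 to 0.775 m from the base axis. Payload 5.5 kg.
Tool frame: the origin (TCP) lies on the mounting face of the last link; the fingertips stand ahead of it and the grasp point (between the pads) lies 155 mm ahead of it (tip_extent is the z of the fingertips in the tool frame, in m); z points along the fingers, x is the direction in which the jaws open and shut, and the axes are right-handed (so a half turn about z gives the same grasp; the last joint's range is limited). The gripper opens to 85 mm and grips with 20 to 120 N. Pads are 22 mm wide; open, the fingers measure 114 mm over their backs; the gripper's body (76 mm by 85 mm) begins 54 mm behind the grasp point. The pads swing forward as they close: fully open they stand 13 mm farther back than shut.
Start: joints at [-74.353, 5.22, 70.514, -0, 104.267, -3.249], TCP at [0.194, -0.568, 0.405] pointing down, gripper open.
Joint ranges: [-164.24, 164.24], [-49.07, 125.15], [9.68, 141.18], [-86.29, 266.29], [3.28, 154.24], [-151.56, 151.56]. Speed limits (degrees/s): [147.25, 147.25, 172.46, 180, 180, 180].

## Interface

Orientations are given as a 3x3 rotation matrix whose columns are the frame's x, y, z axes.
In Python, from cell import observe, capture, sign_off, tip_extent gives the robot as it stands. The module is installed in compiled form; this text tells all that it offers.
- The arm moves only by the shell command python3 -m crank 'ROWS' [FORCE]. ROWS is JSON, a list of rows, each a list of 3 entries, a list of its own where there are three numbers: the shift along the world's x, y, z in cm, then the turn, a rotation vector about the world's x, y, z in degrees, then the finger opening in cm, from 0 to 8.54. In form: [[[dx, dy, dz], [wx, wy, wz], hand], ...]. A call has 1 to 10 rows; each row is the pose to reach, as a shift and turn from the pose commanded when the call began; what a row does not reach only later rows make up. A row lasts 1/8 s, in which the tool goes at most 62.5 mm and 10.7 degrees, less where a joint would pass 70% of its speed; a pose out of reach is approached as far as the arm can. A call with a gripper value outside its range is refused whole. The fingers move at their own pace and stop on an object; FORCE is the grip in N (left out, the last holds). Time passes only in rows, so rows that repeat a pose let the fingers close. It gives the time, the measured TCP pose, the force and the opening at its end, in the units of the state.
- observe(): the state, without advancing time (a new reading comes with each control period).
- capture(name): name is "scene" or "side" or "wrist"; returns a dict with "image" (420x560x3 uint8, red, green, blue), "range_z" (420x560 float32, m along the optical axis (not along the pixel's ray), 0 where there is no reading), "K" (3x3 intrinsics, pixels), "D" ([k1, k2, p1, p2, k3] as OpenCV has them; the pictures are not rectified), "view" (4x4, takes a point from world to camera coordinates). Camera axes: x right, y down, z forward; pixel columns grow to the right and rows downward; lengths in m; the calibration is good to about 2 mm. A picture is of the moment at which its call begins.
- sign_off(): hands the job in, once; it reports no verdict.
The state is a dict: "time_s": time; "joint_positions": joint angles; "joint_velocities": joint speeds; "tau": joint torques, N m; "tool_pos": TCP position; "tool_rot": TCP orientation; "wrist_force": force on the tool from outside, world axes, zero at the start; "torque": the same for the moment, N m; "grip_width": finger opening in m.
Only numpy, scipy, OpenCV 4.12 (cv2) and the standard library are available. Lean on these libraries where they do the work, as an engineer would, in place of code of your own. Each camera call takes 0.05 s, during which the arm holds its last target.

## Working session

There is one attempt and no reset: what is moved stays moved. The work goes in short steps, Python scripts to look and compute and a shell command to move; the robot and the scene stay as the last step left them, time stands still between calls to the robot, and variables do not carry over. Pictures are saved under pics/ and viewed, and the job is handed in when it is done.

```bash
mkdir -p pics; cat > h.py <<'E'
import numpy as np, cv2
from cell import observe, capture, sign_off, tip_extent
def save(c,name):
    cv2.imwrite('pics/'+name+'.png',c['image'][:,:,::-1])
def px2w(c,u,v,z=None):
    """pixel -> world at plane z, or by depth"""
    n=cv2.undistortPoints(np.array([[[u,v]]],float),c['K'],np.array(c['D'],float)).ravel()
    V=np.array(c['view']);R=V[:3,:3];t=V[:3,3]
    d=R.T@np.array([n[0],n[1],1.]);o=-R.T@t
    s=c['range_z'][int(round(v)),int(round(u))] if z is None else (z-o[2])/d[2]
    return o+s*d
def cloud(c):
    h,w=c['range_z'].shape
    uu,vv=np.meshgrid(np.arange(w),np.arange(h))
    n=cv2.undistortPoints(np.stack([uu,vv],-1).reshape(-1,1,2).astype(float),c['K'],np.array(c['D'],float)).reshape(-1,2)
    V=np.array(c['view']);R=V[:3,:3];t=V[:3,3]
    z=c['range_z'].reshape(-1).astype(float)
    P=(np.c_[n,np.ones(len(n))]*z[:,None]-t)@R
    P[z<=0]=np.nan
    return P.reshape(h,w,3)
E
python3 - <<'E'
from h import *
import pickle
print(observe()); print(tip_extent)
for n in ['scene','side','wrist']:
    c=capture(n); save(c,n+'0'); pickle.dump(c,open(n+'0.pkl','wb')); print(n,c['K'],c['D'],c['view'])
E
```

```text
{'time_s': 0.0, 'joint_positions': array([-7.43523087e+01,  5.26561435e+00,  7.05827618e+01,  9.28058993e-04,
        1.04264566e+02, -3.24922999e+00]), 'joint_velocities': array([ 0.02313924,  0.0175074 ,  0.03554522,  0.00505844,  0.0348625 ,
       -0.03278712]), 'tau': array([ 2.15569802e-03, -4.58721364e+01, -4.18023741e+01, -6.72363899e-05,
        1.14507214e-02, -3.59070009e-05]), 'tool_pos': array([ 0.1943343 , -0.56773142,  0.40351563]), 'tool_rot': array([[ 3.23869834e-01, -9.46101508e-01, -5.16562854e-04],
       [-9.46099604e-01, -3.23870221e-01,  1.90239418e-03],
       [-1.96715733e-03, -1.27408175e-04, -9.99998057e-01]]), 'wrist_force': array([0.62611465, 0.2079112 , 0.26291392]), 'torque': array([-0.02328994, -0.00275681, -0.00238061]), 'grip_width': 0.08582106936208884}
0.1734
scene [[398.54620118   0.         283.03883569]
 [  0.         398.54620118 215.08093298]
 [  0.           0.           1.        ]] [0.02707425 0.         0.         0.         0.        ] [[ 0.06041222  0.99816962  0.00278828 -0.10042879]
 [ 0.72972549 -0.04225887 -0.68243307 -0.32412103]
 [
[... 189 characters left out ...]

 [  0.           0.           1.        ]] [-0.07653788  0.          0.          0.          0.        ] [[-0.88199649 -0.47103801 -0.01433159  0.47587572]
 [-0.33960714  0.65639475 -0.67365638  0.1677205 ]
 [ 0.32672494 -0.58929545 -0.73890574  0.83477093]
 [ 0.          0.          0.          1.        ]]
wrist [[307.08896087   0.         276.13896261]
 [  0.         307.08896087 209.24935519]
 [  0.           0.           1.        ]] [0.0206158 0.        0.        0.        0.       ] [[ 0.32400582 -0.94605344 -0.00176733 -0.59907585]
 [-0.91108024 -0.31253031  0.26880773 -0.03522132]
 [-0.25485882 -0.08548509 -0.96319223  0.37786136]
 [ 0.          0.          0.          1.        ]]
```

View pics/scene0.png

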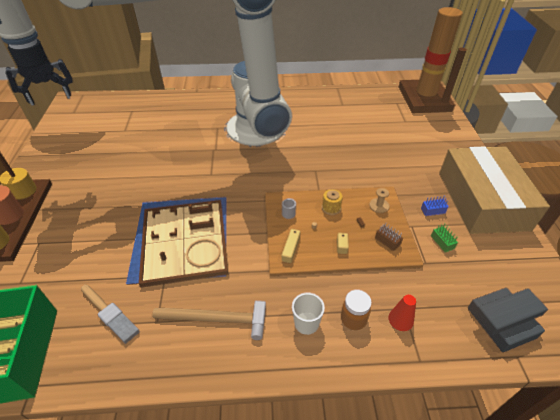

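View pics/side0.png

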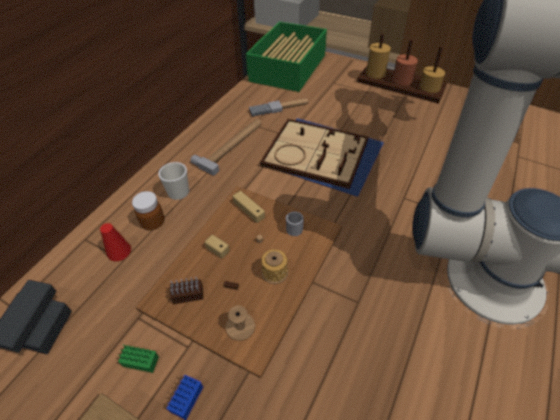

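View pics/wrist0.png

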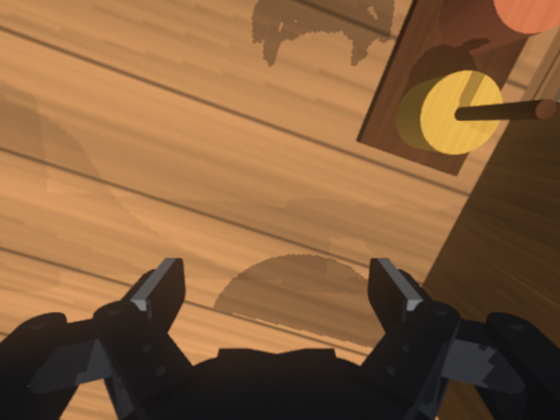

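The scene view shows the ferrule (289,208), full spool (332,200), empty spool (381,200), handle (291,246), offcut (343,243), dark comb (389,238), and blue and green combs at (434,206) and (444,239). The tray is at left with the nest ring (204,252), the post (163,258), and two bracket-like fixtures in the upper quarters. I'll enlarge these and measure.

```bash
python3 - <<'E'
from h import *
import pickle
c=pickle.load(open('scene0.pkl','rb')); s=pickle.load(open('side0.pkl','rb'))
a=c['image'][190:290,130:230]; b=c['image'][180:280,260:430]
A=cv2.resize(a,None,fx=4,fy=4,interpolation=cv2.INTER_CUBIC);B=cv2.resize(b,None,fx=4,fy=4,interpolation=cv2.INTER_CUBIC)
cv2.imwrite('pics/crA.png',A[:,:,::-1]);cv2.imwrite('pics/crB.png',B[:,:,::-1])
C=cv2.resize(s['image'][110:190,255:390],None,fx=5,fy=5,interpolation=cv2.INTER_CUBIC);cv2.imwrite('pics/crC.png',C[:,:,::-1])
for n,u,v in [('ferr',289,208),('spool',332,192),('empty',381,191),('handle',291,246),('offcut',343,243),('comb',389,238),('nest',204,252),('post',163,256),('ul',165,225),('ur',202,215)]:
    print(n,px2w(c,u,v).round(4))
E
```

```text
ferr [0.4756 0.0883 0.0571]
spool [0.4307 0.2142 0.0687]
empty [0.4347 0.3544 0.0687]
handle [0.5974 0.0851 0.0406]
offcut [0.5943 0.2223 0.0394]
comb [0.5884 0.3448 0.0443]
nest [ 0.5878 -0.1433  0.0202]
post [ 0.6071 -0.2434  0.0362]
ul [ 0.4814 -0.2604  0.0151]
ur [ 0.4495 -0.1599  0.0159]
```

View pics/crA.png

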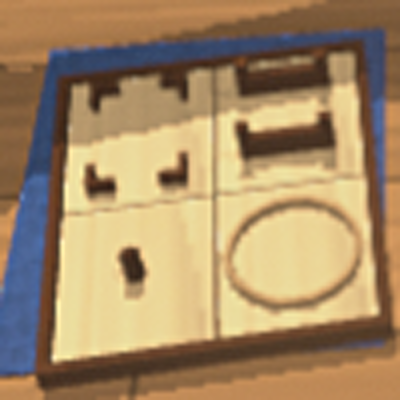

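View pics/crB.png

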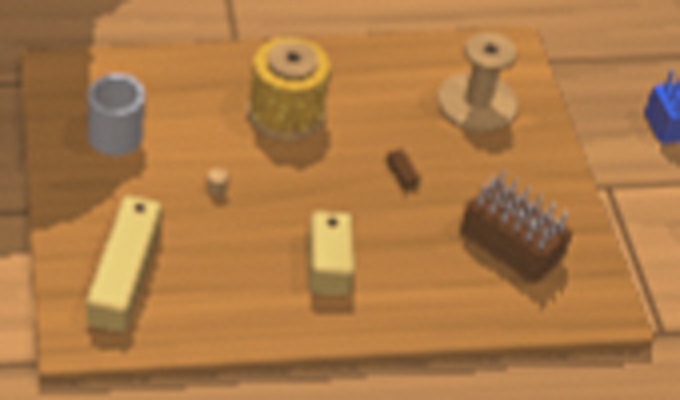

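View pics/crC.png

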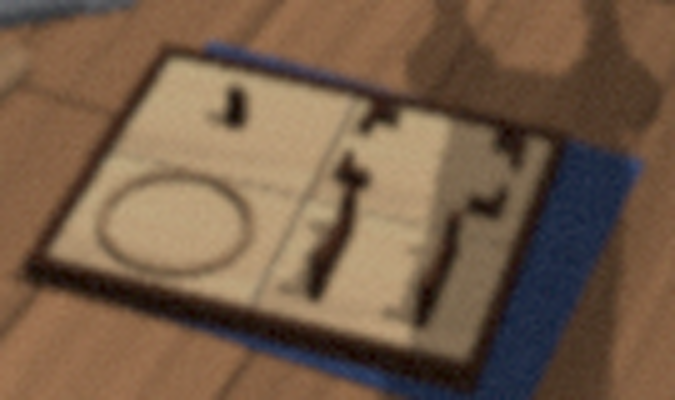

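```bash
python3 - <<'E'
from h import *
import pickle
c=pickle.load(open('wrist0.pkl','rb'));o=observe()
V=c['view'];R=o['tool_rot'];cw=-V[:3,:3].T@V[:3,3]
print('cam in tool',R.T@(cw-o['tool_pos']),'\n', R.T@V[:3,:3].T)
c=pickle.load(open('scene0.pkl','rb'));P=cloud(c)
# tray corners of wood-plate: crA pixels/4+offset
for n,x,y in [('TL',62,75),('TR',365,45),('BR',392,330),('BL',40,380)]:
    print(n,px2w(c,130+x/4,190+y/4,0.02).round(4))
E
```

```text
cam in tool [-0.00028938 -0.06774585  0.03141762] 
 [[ 9.99999963e-01  2.04744664e-04 -1.76882841e-04]
 [-1.49640237e-04  9.63168687e-01  2.68897859e-01]
 [ 2.25423415e-04 -2.68897823e-01  9.63168682e-01]]
TL [ 0.419  -0.3236  0.02  ]
TR [ 0.4007 -0.1067  0.02  ]
BR [ 0.6567 -0.0782  0.02  ]
BL [ 0.6807 -0.2916  0.02  ]
```

```bash
python3 -m crank '[[[4,4,0],[0,0,-3],8.5],[[8,8,0],[0,0,-6],8.5],[[12,12,0],[0,0,-9],8.5],[[16,16,0],[0,0,-12],8.5],[[20,20,0],[0,0,-12],8.5],[[24,24,0],[0,0,-12],8.5],[[28,28,0],[0,0,-12],8.5],[[32,32,0],[0,0,-12],8.5],[[35.5,36.5,0],[0,0,-12],8.5],[[35.5,36.5,0],[0,0,-12],8.5]]' 40; python3 - <<'E'
from h import *
import pickle
c=capture('wrist'); save(c,'wrist1'); pickle.dump(c,open('wrist1.pkl','wb'))
print(observe()['time_s'],observe()['tool_pos'])
E
```

```text
time_s: 1.4
tool_pos: [0.5512, -0.1995, 0.4037]
tool_rot: [[0.126, -0.992, -0.001], [-0.992, -0.126, 0.002], [-0.002, 0.001, -1.0]]
wrist_force: [-0.3, -0.1, -0.9]
grip_width: 0.085
1.45 [ 0.5501495  -0.20121475  0.40387753]
```

View pics/wrist1.png

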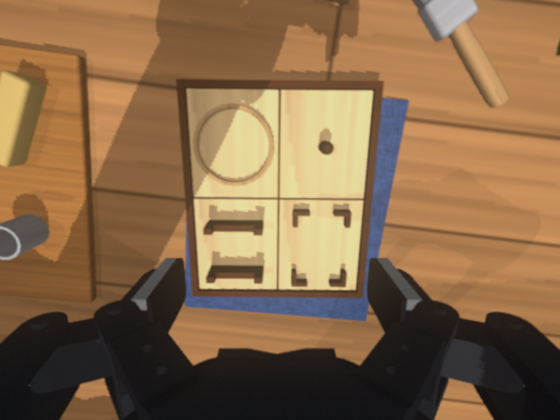

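```bash
cat >> h.py <<'E'
def ortho(c,x0,x1,y0,y1,z,s=0.0005):
    """rows: x decreasing?? -> row = (x-x0)/s, col=(y-y0)/s"""
    X,Y=np.meshgrid(np.arange(x0,x1,s),np.arange(y0,y1,s),indexing='ij')
    p=np.stack([X,Y,np.full_like(X,z)],-1).reshape(-1,3)
    V=np.array(c['view']);rv,_=cv2.Rodrigues(V[:3,:3])
    q,_=cv2.projectPoints(p,rv,V[:3,3],c['K'],np.array(c['D'],float))
    q=q.reshape(X.shape+(2,)).astype(np.float32)
    return cv2.remap(c['image'],q[...,0],q[...,1],cv2.INTER_CUBIC)
E
python3 - <<'E'
from h import *
import pickle
c=pickle.load(open('wrist1.pkl','rb'));P=cloud(c)
im=ortho(c,.39,.69,-.35,-.05,.018)
cv2.imwrite('pics/ortho1.png',im[:,:,::-1])
# heights
m=(P[...,0]>.39)&(P[...,0]<.69)&(P[...,1]>-.35)&(P[...,1]<-.05)
print(np.nanpercentile(P[m][:,2],[1,10,30,50,70,90,97,99]).round(4))
H=(np.clip(np.nan_to_num(P[...,2]),0,.06)/.06*255).astype(np.uint8)
cv2.imwrite('pics/h1.png',cv2.resize(H[70:310,170:400],None,fx=2.5,fy=2.5))
E
```

```text
[-1.500e-03  3.000e-04  1.750e-02  2.360e-02  3.004e-01  3.185e-01
  3.273e-01  3.298e-01]
```

View pics/ortho1.png

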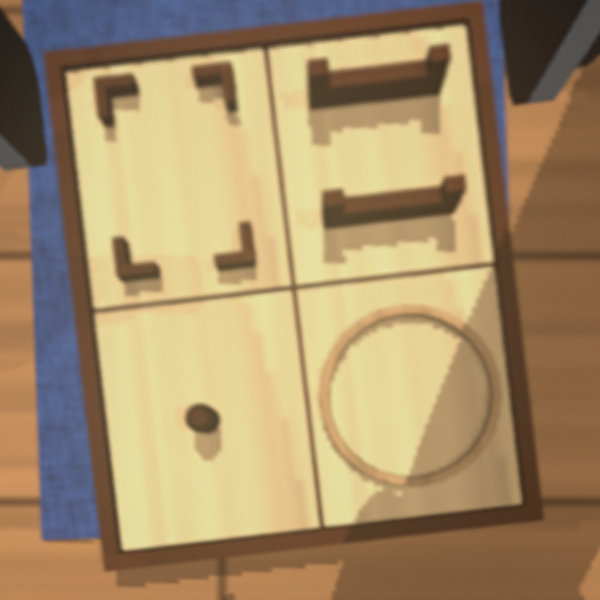

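View pics/h1.png

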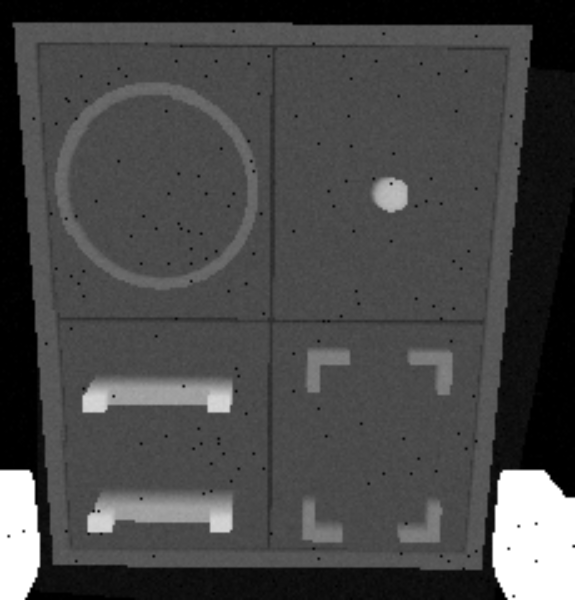

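```bash
python3 - <<'E'
from h import *
import pickle
c=pickle.load(open('wrist1.pkl','rb'));P=cloud(c)
def corner(col,row): return np.array([.39+row*.0005,-.35+col*.0005])
TL,TR,BR,BL=[corner(*a) for a in [(66,70),(468,24),(523,505),(120,550)]]
ctr=(TL+TR+BR+BL)/4
yaw=np.radians(6.45);R=np.array([[np.cos(yaw),-np.sin(yaw)],[np.sin(yaw),np.cos(yaw)]])
print('ctr',ctr, 'sizes',np.linalg.norm(BL-TL),np.linalg.norm(TR-TL))
L=(P[...,:2]-ctr)@R
q={'bed':(-1,-1),'cradle':(-1,1),'post':(1,-1),'nest':(1,1)}
for n,(a,b) in q.items():
    m=(L[...,0]*a>.003)&(L[...,0]*a<.1195)&(L[...,1]*b>.003)&(L[...,1]*b<.0985)&(P[...,2]<.08)
    z=P[...,2]
    pl=np.median(z[m&(z<.022)])
    lo,hi={'bed':(pl+.008,pl+.016),'cradle':(pl+.026,pl+.04),'post':(pl+.02,pl+.035),'nest':(pl+.0045,pl+.010)}[n]
    k=m&(z>lo)&(z<hi);l=L[k]
    mid=(np.percentile(l,1,axis=0)+np.percentile(l,99,axis=0))/2
    print(n,'plate',pl.round(4),'feat z',np.median(z[k]).round(4),'ext',(np.percentile(l,99,axis=0)-np.percentile(l,1,axis=0)).round(4),'local mid',mid.round(4),'world',(ctr+R@mid).round(4))
    if n=='nest':
        A=np.c_[2*P[k][:,:2],np.ones(k.sum())];s=np.linalg.lstsq(A,(P[k][:,:2]**2).sum(1),rcond=None)[0];print(' circle',s[:2].round(4),np.sqrt(s[2]+s[0]**2+s[1]**2).round(4))
    if n=='cradle':
        k=m&(z>pl+.017)&(z<pl+.023);print(' ribtop z',np.median(z[k]))
E
```

```text
ctr [ 0.533625 -0.202875] sizes 0.2415139747509448 0.2023116407921205
bed plate 0.0175 feat z 0.0293 ext [0.098  0.0672] local mid [-0.0606 -0.0514] world [ 0.4792 -0.2607]
cradle plate 0.0175 feat z 0.049 ext [0.0673 0.0663] local mid [-0.0608  0.0505] world [ 0.4676 -0.1595]
 ribtop z 0.037404878866375474
post plate 0.0175 feat z 0.0421 ext [0.0126 0.0125] local mid [ 0.0608 -0.0504] world [ 0.5997 -0.2461]
nest plate 0.0176 feat z 0.0243 ext [0.0879 0.0878] local mid [0.0614 0.0513] world [ 0.5889 -0.145 ]
 circle [ 0.5885 -0.145 ] 0.0425
```

The wrist picture shows the tray clearly (nest 233,144; post 326,148; cradle 235,247; bed 322,246). The depth gives seat positions that agree with the stated sizes. Next, the board.

```bash
python3 -m crank '[[[0,5.5,0],[0,0,0],8.5],[[0,11,0],[0,0,0],8.5],[[0,16.5,0],[0,0,0],8.5],[[0,22,0],[0,0,0],8.5],[[0,27.5,0],[0,0,0],8.5],[[0,33,0],[0,0,0],8.5],[[0,38.5,0],[0,0,0],8.5],[[0,42,0],[0,0,0],8.5],[[0,42,0],[0,0,0],8.5]]'; python3 - <<'E'
from h import *
import pickle
c=capture('wrist'); save(c,'wrist2'); pickle.dump(c,open('wrist2.pkl','wb'))
print(observe()['time_s'],observe()['tool_pos'])
P=cloud(c)
H=(np.clip(np.nan_to_num(P[...,2]),0,.08)/.08*255).astype(np.uint8)
cv2.imwrite('pics/h2.png',H)
E
```

```text
time_s: 2.58
tool_pos: [0.5492, 0.218, 0.4042]
tool_rot: [[0.122, -0.993, -0.001], [-0.993, -0.122, -0.0], [0.0, 0.001, -1.0]]
wrist_force: [0.5, 0.0, -0.4]
grip_width: 0.0844
2.625 [0.54943761 0.21678709 0.40434805]
```

View pics/wrist2.png

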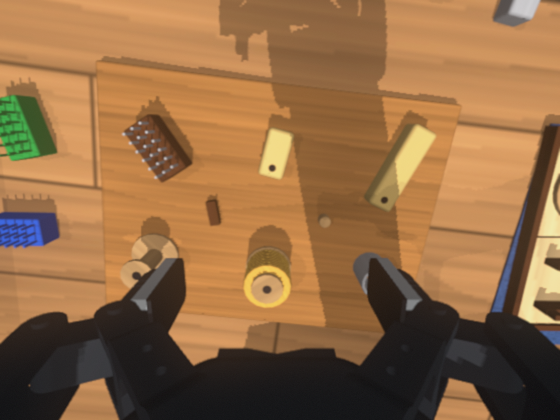

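View pics/h2.png

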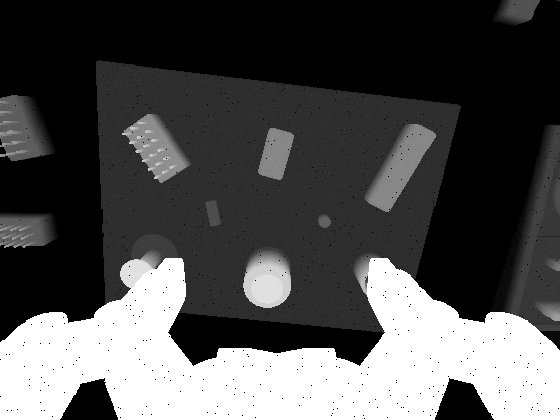

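Full spool at (267,280), brass-wound barrel, whereas the look-alike at (150,255) has a bare thin core. Long handle at (402,168), with the short offcut at (276,154). Dark comb at (157,148), with the green and blue combs off the board at left. The ferrule (375,275) is partly hidden by a finger. Fitting poses now.

```bash
python3 - <<'E'
from h import *
import pickle
c=pickle.load(open('wrist2.pkl','rb'));P=cloud(c);z=P[...,2]
cr=cv2.resize(c['image'][100:310,95:440],None,fx=2.3,fy=2.3,interpolation=cv2.INTER_CUBIC);cv2.imwrite('pics/cr2.png',cr[:,:,::-1])
def circ(p):
    A=np.c_[2*p,np.ones(len(p))];s=np.linalg.lstsq(A,(p**2).sum(1),rcond=None)[0];return s[:2].round(4),np.sqrt(s[2]+s[0]**2+s[1]**2).round(4)
def box(u0,u1,v0,v1):
    m=np.zeros(z.shape,bool);m[v0:v1,u0:u1]=1;return m
print('board',np.median(z[box(220,250,185,250)]))
for n,b in {'spool':(235,298,240,312),'handle':(355,445,115,220),'offcut':(250,300,120,190),'comb':(115,200,105,190)}.items():
    m=box(*b); h=z[m]; h=h[(h>.02)&(h<.1)]
    hist,e=np.histogram(h,bins=np.arange(.02,.08,.002)); print(n,dict(zip(e.round(3).tolist(),hist.tolist())))
    if n in('handle','offcut'):
        k=m&(z>.0395)&(z<.046)
    elif n=='comb': k=m&(z>.042)&(z<.047)
    else: k=m&(z>.066)&(z<.075)
    p=P[k][:,:2]
    if n=='spool':
        print(' top flange mid',((np.percentile(p,1,axis=0)+np.percentile(p,99,axis=0))/2).round(4),np.ptp(p,axis=0))
        k=m&(z>.056)&(z<.066);p=P[k][:,:2];print(' shoulder',((np.percentile(p,1,axis=0)+np.percentile(p,99,axis=0))/2).round(4),np.ptp(p,axis=0),np.median(z[k]))
    else:
        r=cv2.minAreaRect((p*1000).astype(np.float32));bx=cv2.boxPoints(r);e1=bx[1]-bx[0];e2=bx[2]-bx[1]
        lg=e1 if np.linalg.norm(e1)>np.linalg.norm(e2) else e2
        print(' ctr',r[0],'size',r[1],'long yaw',np.degrees(np.arctan2(lg[1],lg[0])),'z',np.median(z[k]))
s=pickle.load(open('scene0.pkl','rb'));Q=cloud(s)
k=np.zeros(z.shape,bool);k[190:225,270:305]=1
zz=Q[...,2];k&=(zz>.0545)&(zz<.066);p=Q[k][:,:2];print('ferr top ring scene',circ(p),((p.min(0)+p.max(0))/2),np.ptp(p,axis=0),k.sum())
E
```

```text
board nan
spool {0.02: 21, 0.022: 31, 0.024: 24, 0.026: 22, 0.028: 34, 0.03: 22, 0.032: 35, 0.034: 26, 0.036: 26, 0.038: 23, 0.04: 42, 0.042: 21, 0.044: 35, 0.046: 27, 0.048: 38, 0.05: 23, 0.052: 39, 0.054: 34, 0.056: 25, 0.058: 46, 0.06: 30, 0.062: 82, 0.064: 642, 0.066: 174, 0.068: 212, 0.07: 526, 0.072: 4, 0.074: 0, 0.076: 0}
 top flange mid [0.4418 0.2159] [0.05017764 0.05130802]
 shoulder [0.4412 0.2157] [0.05378036 0.05369929] 0.06501470192365225
handle {0.02: 47, 0.022: 57, 0.024: 52, 0.026: 61, 0.028: 48, 0.03: 58, 0.032: 59, 0.034: 74, 0.036: 53, 0.038: 135, 0.04: 772, 0.042: 1350, 0.044: 41, 0.046: 0, 0.048: 0, 0.05: 0, 0.052: 0, 0.054: 0, 0.056: 0, 0.058: 0, 0.06: 0, 0.062: 0, 0.064: 0, 0.066: 0, 0.068: 0, 0.07: 0, 0.072: 0, 0.074: 0, 0.076: 0}
 ctr (585.2672119140625, 87.13307189941406) size (27.878320693969727, 95.60503387451172) long yaw -18.927336 z 0.04230322188996982
offcut {0.02: 1, 0.022: 0, 0.024: 0, 0.026: 0, 0.028: 1, 0.03: 1, 0.032: 0, 0.034: 0, 0.036: 3, 0.038: 69, 0.04: 430, 0.042: 730, 0.044: 21, 0.046: 0, 0.048: 0, 0.05: 0, 0.052: 0, 0.054: 0, 0.056: 0, 0.058: 0, 0.06: 0, 0.062: 0, 0.064: 0, 0.066: 0, 0.068: 0, 0.07: 0, 0.072: 0, 0.074: 0, 0.076: 0}
 ctr (584.8300170898438, 223.43118286132812) size (27.740102767944336, 51.462738037109375) long yaw -8.324268 z 0.04229584701735845
comb {0.02: 39, 0.022: 31, 0.024: 39, 0.026: 33, 0.028: 34, 0.03: 34, 0.032: 38, 0.034: 36, 0.036: 38, 0.038: 41, 0.04: 44, 0.042: 465, 0.044: 1138, 0.046: 63, 0.048: 38, 0.05: 37, 0.052: 36, 0.054: 35, 0.056: 33, 0.058: 41, 0.06: 56, 0.062: 87, 0.064: 3, 0.066: 0, 0.068: 0, 0.07: 0, 0.072: 0, 0.074: 0, 0.076: 0}
 ctr (574.5151977539062, 350.06256103515625) size (64.32498931884766, 34.084991455078125) long yaw 38.199688 z 0.044463089541196904
ferr top ring scene (array([0.4582, 0.0895]), np.float64(0.0182)) [0.4576074  0.08847564] [0.0385693  0.03748639] 46
```

View pics/cr2.png

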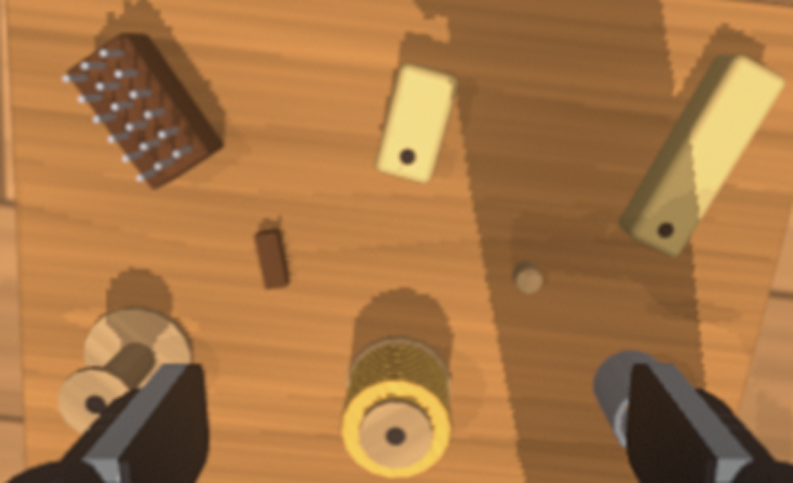

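Candidates: spools (267,280) and (150,255), and only the first has the brass barrel, with a measured shoulder diameter of 53.8 mm. Bars: (402,168) measures 95.6 mm, which is the long one, and (276,154) measures 51.5 mm, the offcut. Next I hover over the full spool and look from a second place.

```bash
python3 -m crank '[[[-4,0,-3],[0,0,0],8.5],[[-8,-0.1,-6],[0,0,0],8.5],[[-10.8,-0.1,-8],[0,0,0],8.5],[[-10.8,-0.1,-10],[0,0,0],8.5],[[-10.8,-0.1,-10],[0,0,0],8.5]]'; cat >> h.py <<'E'
def fit(c,x,y,r,zlo,zhi):
    P=cloud(c);z=P[...,2]
    k=(np.hypot(P[...,0]-x,P[...,1]-y)<r)&(z>zlo)&(z<zhi)
    p=P[k][:,:2]
    a,b=np.percentile(p,1,axis=0),np.percentile(p,99,axis=0)
    R=cv2.minAreaRect((p*1000).astype(np.float32));bx=cv2.boxPoints(R);e1=bx[1]-bx[0];e2=bx[2]-bx[1]
    lg=e1 if np.linalg.norm(e1)>np.linalg.norm(e2) else e2
    print('n',k.sum(),'z',np.median(z[k]).round(4),'mid',((a+b)/2).round(4),'ext',(b-a).round(4),'rect',np.round(R[0],1),np.round(R[1],1),'yaw',np.degrees(np.arctan2(lg[1],lg[0])).round(1))
E
python3 - <<'E'
from h import *
import pickle
c=capture('wrist'); save(c,'wrist3')
print(observe()['tool_pos'],observe()['time_s'])
fit(c,.441,.216,.045,.06,.0675); fit(c,.441,.216,.045,.0685,.075)
s=capture('side'); save(s,'side3'); fit(s,.441,.216,.045,.06,.0675);fit(s,.458,.089,.03,.056,.062)
fit(pickle.load(open('side0.pkl','rb')),.441,.216,.045,.06,.0675)
fit(pickle.load(open('side0.pkl','rb')),.458,.089,.03,.056,.062)
fit(pickle.load(open('scene0.pkl','rb')),.441,.216,.045,.06,.0675)
E
```

```text
time_s: 3.25
tool_pos: [0.4416, 0.215, 0.3032]
tool_rot: [[0.118, -0.993, -0.002], [-0.993, -0.118, -0.001], [0.001, 0.002, -1.0]]
wrist_force: [-0.6, -0.2, 0.6]
grip_width: 0.0851
[0.44199402 0.21528736 0.30445144] 3.3
n 2306 z 0.0654 mid [0.4408 0.2157] ext [0.0512 0.0512] rect [440.6 215.5] [53.5 53.1] yaw 64.3
n 1953 z 0.0705 mid [0.4404 0.2156] ext [0.0331 0.033 ] rect [440.2 215.5] [35.5 34.7] yaw 6.6
n 249 z 0.0643 mid [0.4382 0.2164] ext [0.0498 0.0514] rect [438.3 216.2] [52.7 51.5] yaw 77.1
n 55 z 0.0574 mid [0.4547 0.0888] ext [0.038  0.0396] rect [455.7  89.8] [36.8 38.7] yaw -62.3
n 261 z 0.0644 mid [0.4389 0.2162] ext [0.0503 0.0512] rect [438.6 216.2] [52.7 51.3] yaw 78.9
n 58 z 0.0578 mid [0.4556 0.0893] ext [0.0376 0.0381] rect [455.1  89.4] [38.3 37.3] yaw 79.6
n 130 z 0.0637 mid [0.4427 0.2156] ext [0.0517 0.051 ] rect [442.2 216.8] [49.5 55. ] yaw -42.2
```

View pics/wrist3.png

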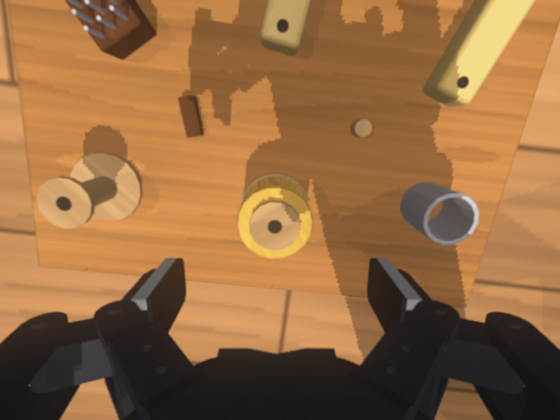

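The wrist picture shows the spool centred at (275,222) between the open fingers, and both views agree within 2 mm. Descending to grip.

```bash
python3 -m crank '[[[0,0,-4],[0,0,0],8.5],[[0,0,-8],[0,0,0],8.5],[[0,0,-10.4],[0,0,0],8.5],[[0,0,-10.4],[0,0,0],8.5],[[0,0,-10.4],[0,0,0],4.5],[[0,0,-10.4],[0,0,0],4.5],[[0,0,-10.4],[0,0,0],4.5],[[0,0,-10.4],[0,0,0],4.5],[[0,0,-10.4],[0,0,0],4.5]]' 60; python3 -m crank '[[[0,0,1],[0,0,0],4.5],[[0,0,4],[0,0,0],4.5],[[0,0,9],[0,0,0],4.5],[[0,0,9],[0,0,0],4.5]]'; python3 - <<'E'
from h import *
import pickle
c=capture('wrist'); save(c,'wrist4')
c2=capture('scene'); save(c2,'scene4')
o=observe();print(o['tool_pos'],o['grip_width'],o['wrist_force'])
p=pickle.load(open('wrist2.pkl','rb'))
E
```

```text
time_s: 4.47
tool_pos: [0.4421, 0.2165, 0.2032]
tool_rot: [[0.12, -0.993, 0.004], [-0.993, -0.12, 0.001], [-0.001, -0.004, -1.0]]
wrist_force: [0.6, -1.2, 5.8]
grip_width: 0.053
time_s: 4.97
tool_pos: [0.442, 0.2167, 0.296]
tool_rot: [[0.12, -0.993, 0.008], [-0.993, -0.12, 0.003], [-0.002, -0.008, -1.0]]
wrist_force: [0.5, 0.9, -2.5]
grip_width: 0.0527
[0.44121534 0.21633123 0.2908808 ] 0.05268386661310139 [-0.62286233  0.45152728 -2.66134345]
```

View pics/wrist4.png

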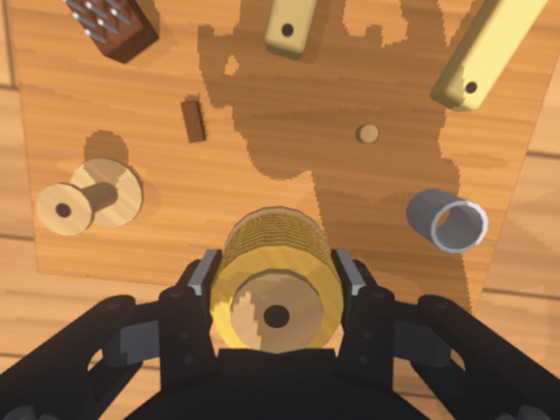

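The wrist picture shows the full spool held at (277,290), upright, and the empty one still at (80,200). Carrying it to the nest.

```bash
python3 -m crank '[[[2,-5,1],[0,0,0],4.5],[[4,-10,1],[0,0,0],4.5],[[6,-15,1],[0,0,0],4.5],[[8,-20,1],[0,0,0],4.5],[[10,-25,1],[0,0,0],4.5],[[12,-30,1],[0,0,0],4.5],[[14,-34.5,0],[0,0,0],4.5],[[14.7,-36.1,-2],[0,0,0],4.5],[[14.7,-36.1,-4],[0,0,0],4.5],[[14.7,-36.1,-4],[0,0,0],4.5]]'; python3 - <<'E'
from h import *
c=capture('wrist'); save(c,'wrist5')
o=observe();print(o['tool_pos'],o['grip_width'],o['wrist_force'])
E
```

```text
time_s: 6.32
tool_pos: [0.5872, -0.1432, 0.2465]
tool_rot: [[0.121, -0.993, -0.007], [-0.993, -0.121, 0.003], [-0.004, 0.007, -1.0]]
wrist_force: [-0.7, 0.9, -2.6]
grip_width: 0.0522
[ 0.58765341 -0.14313678  0.24862206] 0.05307503313185939 [ 0.61453894  0.80805578 -2.00547579]
```

View pics/wrist5.png

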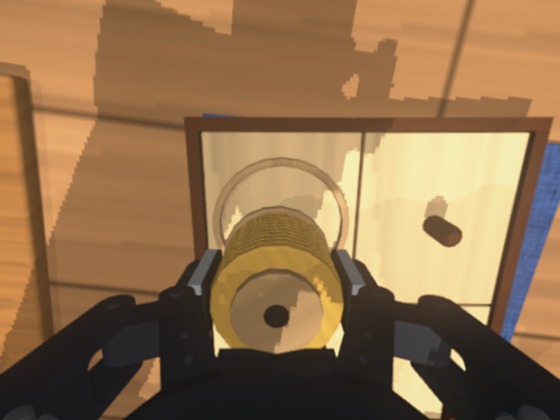

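Spool (277,280) is centred above the nest ring (280,200). Lowering and releasing.

```bash
python3 -m crank '[[[0,0,-2.5],[0,0,0],4.5],[[0,0,-4],[0,0,0],4.5],[[0,0,-4.6],[0,0,0],4.5],[[0,0,-4.6],[0,0,0],4.5]]';python3 -m crank '[[[0,0,-0.1],[0,0,0],4.5],[[0,0,-0.1],[0,0,0],7],[[0,0,-0.1],[0,0,0],8.5],[[0,0,-0.1],[0,0,0],8.5],[[0,0,4],[0,0,0],8.5],[[0,0,9],[0,0,0],8.5],[[0,0,12],[0,0,0],8.5],[[0,0,12],[0,0,0],8.5]]'; python3 - <<'E'
from h import *
c=capture('wrist'); save(c,'wrist6')
o=observe();print(o['tool_pos'],o['grip_width'],o['wrist_force'],o['time_s'])
fit(c,.588,-.145,.05,.0715,.08);fit(c,.588,-.145,.05,.064,.0705)
E
```

```text
time_s: 6.88
tool_pos: [0.5884, -0.144, 0.2062]
tool_rot: [[0.121, -0.993, 0.001], [-0.993, -0.121, 0.0], [0.0, -0.001, -1.0]]
wrist_force: [-2.6, 2.4, 1.8]
grip_width: 0.0524
time_s: 7.88
tool_pos: [0.5888, -0.1449, 0.3284]
tool_rot: [[0.12, -0.993, 0.006], [-0.993, -0.12, -0.002], [0.003, -0.006, -1.0]]
wrist_force: [0.2, 0.5, 0.9]
grip_width: 0.0849
[ 0.58849259 -0.14476901  0.32568622] 0.08481050057929039 [-0.80028973  0.17623059  0.18524682] 7.925
n 1606 z 0.0735 mid [ 0.5861 -0.1446] ext [0.033  0.0331] rect [ 586.1 -144.7] [34.9 35.2] yaw -83.8
n 1935 z 0.0684 mid [ 0.5866 -0.1444] ext [0.0511 0.0511] rect [ 586.3 -144.4] [53.3 53.5] yaw -32.6
```

View pics/wrist6.png

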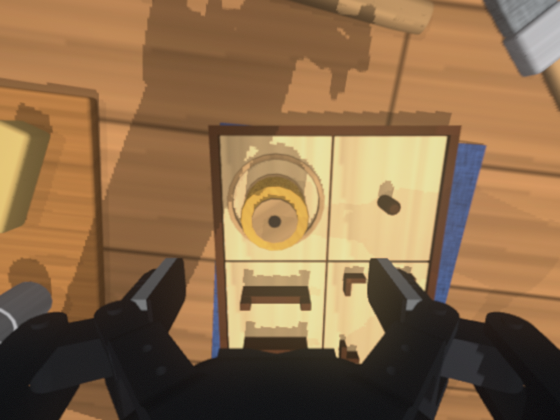

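The spool stands inside the ring, about 2 mm off centre, with its top at 73.5 mm as expected. Next, the ferrule.

```bash
python3 -m crank '[[[-2.5,4.5,0],[0,0,0],8.5],[[-5,9,0],[0,0,0],8.5],[[-7.5,13.5,0],[0,0,0],8.5],[[-10,18,0],[0,0,0],8.5],[[-12.5,22.2,0],[0,0,0],8.5],[[-13.2,23.4,-1],[0,0,0],8.5],[[-13.2,23.4,-2],[0,0,0],8.5],[[-13.2,23.4,-2],[0,0,0],8.5]]'; python3 - <<'E'
from h import *
c=capture('wrist'); save(c,'wrist7')
o=observe();print(o['tool_pos'],o['time_s'])
fit(c,.456,.089,.03,.0565,.064)
E
```

```text
time_s: 8.93
tool_pos: [0.4565, 0.0885, 0.3024]
tool_rot: [[0.119, -0.993, -0.004], [-0.993, -0.119, -0.001], [0.001, 0.004, -1.0]]
wrist_force: [0.3, -0.2, 0.4]
grip_width: 0.0854
[0.45669696 0.08833399 0.30326975] 8.975
n 726 z 0.0583 mid [0.4565 0.0891] ext [0.0382 0.0381] rect [456.5  89.3] [38.6 39.3] yaw -32.4
```

View pics/wrist7.png

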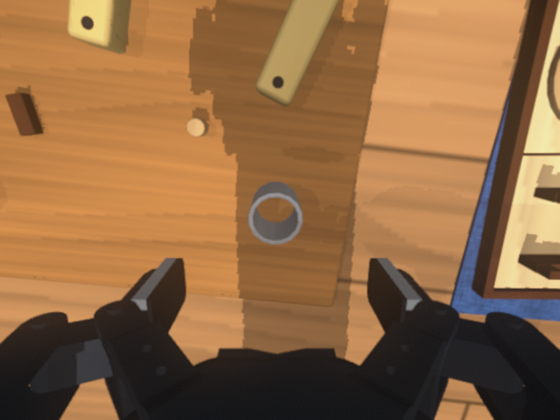

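Ferrule ring centred at (275,217). Gripping.

```bash
python3 -m crank '[[[0,0,-4],[0,0,0],8.5],[[0,0,-8],[0,0,0],8.5],[[0,0,-10.9],[0,0,0],8.5],[[0,0,-10.9],[0,0,0],8.5],[[0,0,-10.9],[0,0,0],3],[[0,0,-10.9],[0,0,0],3],[[0,0,-10.9],[0,0,0],3],[[0,0,-10.9],[0,0,0],3],[[0,0,-10.9],[0,0,0],3],[[0,0,-10.9],[0,0,0],3]]' 50; python3 -m crank '[[[0,0,1],[0,0,0],3],[[0,0,5],[0,0,0],3],[[0,0,10],[0,0,0],3],[[0,0,10],[0,0,0],3]]'; python3 - <<'E'
from h import *
c=capture('wrist'); save(c,'wrist8')
o=observe();print(o['tool_pos'],o['grip_width'],o['wrist_force'],o['time_s'])
E
```

```text
time_s: 10.22
tool_pos: [0.4569, 0.0894, 0.1976]
tool_rot: [[0.12, -0.993, 0.003], [-0.993, -0.12, 0.0], [0.0, -0.003, -1.0]]
wrist_force: [0.1, -1.2, 6.4]
grip_width: 0.0385
time_s: 10.72
tool_pos: [0.4571, 0.0895, 0.3011]
tool_rot: [[0.12, -0.993, 0.009], [-0.993, -0.12, 0.001], [0.0, -0.009, -1.0]]
wrist_force: [1.2, -0.2, -0.4]
grip_width: 0.038
[0.45663007 0.08941799 0.29822059] 0.038359753752458835 [ 0.7151764   0.07982576 -0.57094918] 10.775
```

View pics/wrist8.png

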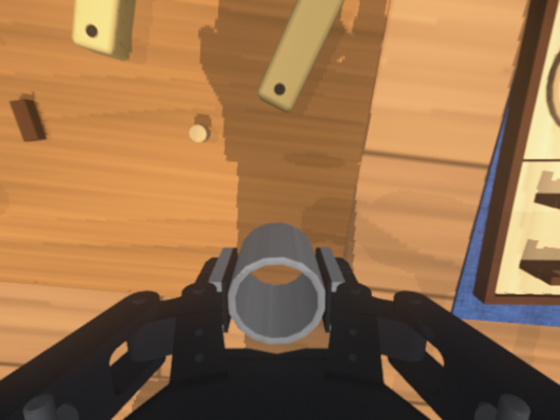

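Ferrule held at (277,285). Carrying it to just above the post.

```bash
python3 -m crank '[[[2,-4.7,0],[0,0,0],3],[[4,-9.4,0],[0,0,0],3],[[6,-14.1,0],[0,0,0],3],[[8,-18.8,0],[0,0,0],3],[[10,-23.5,0],[0,0,0],3],[[12,-28.2,0],[0,0,0],3],[[14,-32.8,0],[0,0,0],3],[[14.3,-33.5,-2],[0,0,0],3],[[14.3,-33.5,-4],[0,0,0],3],[[14.3,-33.5,-4],[0,0,0],3]]'; python3 - <<'E'
from h import *
c=capture('wrist'); save(c,'wrist9')
o=observe();print(o['tool_pos'],o['grip_width'],o['wrist_force'],o['time_s'])
P=cloud(c)
fit(c,.599,-.246,.03,.075,.13); fit(c,.599,-.246,.03,.035,.048)
E
```

```text
time_s: 12.02
tool_pos: [0.5984, -0.2441, 0.2514]
tool_rot: [[0.121, -0.993, -0.006], [-0.993, -0.121, 0.003], [-0.004, 0.006, -1.0]]
wrist_force: [0.8, 0.1, -1.0]
grip_width: 0.0385
[ 0.5987297  -0.24413615  0.25357432] 0.03849553813986232 [-0.51948764 -0.57582484  0.27188976] 12.075
n 11215 z 0.1057 mid [ 0.5976 -0.2451] ext [0.037  0.0551] rect [ 598.4 -248.4] [40.2 55.8] yaw -69.9
n 48 z 0.0376 mid [ 0.6059 -0.2466] ext [0.0024 0.0099] rect [ 605.9 -246.5] [ 2.4 10.2] yaw -89.7
```

View pics/wrist9.png

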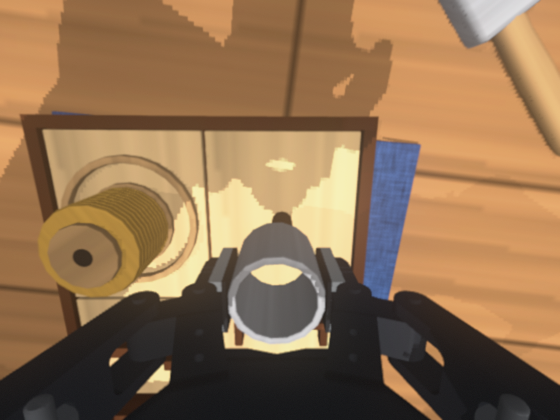

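The post (282,218) is in line with the ferrule axis, and its measured far edge of 0.606 fits a centre at 0.599. Lowering.

```bash
python3 -m crank '[[[0,-0.1,-2],[0,0,0],3],[[0,-0.1,-3.5],[0,0,0],3],[[0,-0.1,-5],[0,0,0],3],[[0,-0.1,-5.6],[0,0,0],3],[[0,-0.1,-5.6],[0,0,0],3]]'; python3 -m crank '[[[0,0,0],[0,0,0],5],[[0,0,0],[0,0,0],6.5],[[0,0,0],[0,0,0],6.5],[[0,0,3],[0,0,0],7],[[0,0,7],[0,0,0],8.5],[[0,0,12],[0,0,0],8.5],[[0,0,12],[0,0,0],8.5]]'; python3 - <<'E'
from h import *
c=capture('wrist'); save(c,'wrist10')
o=observe();print(o['tool_pos'],o['grip_width'],o['wrist_force'],o['time_s'])
fit(c,.599,-.246,.03,.0585,.068)
E
```

```text
time_s: 12.7
tool_pos: [0.5991, -0.2465, 0.2007]
tool_rot: [[0.12, -0.993, -0.0], [-0.993, -0.12, 0.0], [-0.0, 0.0, -1.0]]
wrist_force: [-4.0, 1.9, 5.2]
grip_width: 0.0385
time_s: 13.58
tool_pos: [0.5999, -0.2469, 0.3261]
tool_rot: [[0.12, -0.993, 0.009], [-0.993, -0.12, -0.004], [0.005, -0.009, -1.0]]
wrist_force: [-0.8, -0.5, 0.6]
grip_width: 0.0851
[ 0.59964441 -0.24683002  0.32282894] 0.08529859295274476 [ 0.06738661 -0.11968208 -0.59893724] 13.625
n 642 z 0.0612 mid [ 0.5982 -0.2467] ext [0.0384 0.0378] rect [ 597.9 -246.8] [39.5 38.4] yaw 7.4
```

View pics/wrist10.png

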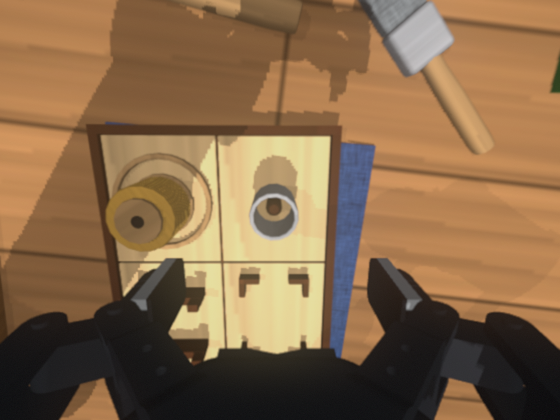

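The ferrule stands over the post, which is visible inside it at (273,207), with its top at 61.2 mm. Next, the dark comb (yaw 38.2°).

```bash
python3 -m crank '[[[-0.2,6,0],[0,0,3],8.5],[[-0.5,12,0],[0,0,6],8.5],[[-0.7,18,0],[0,0,9],8.5],[[-1,24,0],[0,0,13],8.5],[[-1.2,30,0],[0,0,16],8.5],[[-1.5,36,0],[0,0,19],8.5],[[-1.7,42,0],[0,0,23],8.5],[[-2,48,0],[0,0,26],8.5],[[-2.2,54,0],[0,0,29],8.5],[[-2.5,59.7,0],[0,0,31.3],8.5]]';python3 -m crank '[[[0,0,-1],[0,0,0],8.5],[[0,0,-2],[0,0,0],8.5],[[0,0,-2],[0,0,0],8.5]]'; python3 - <<'E'
from h import *
c=capture('wrist'); save(c,'wrist11')
o=observe();print(o['tool_pos'],o['time_s'])
fit(c,.5745,.350,.045,.042,.047)
E
```

```text
time_s: 14.88
tool_pos: [0.5738, 0.3523, 0.3174]
tool_rot: [[0.62, -0.785, -0.002], [-0.785, -0.62, -0.001], [-0.0, 0.003, -1.0]]
wrist_force: [1.3, -0.0, 0.9]
grip_width: 0.085
time_s: 15.25
tool_pos: [0.5744, 0.3488, 0.2972]
tool_rot: [[0.617, -0.787, -0.003], [-0.787, -0.617, -0.002], [-0.0, 0.004, -1.0]]
wrist_force: [0.6, 0.1, 0.3]
grip_width: 0.0851
[0.57460251 0.34883988 0.2984675 ] 15.3
n 3063 z 0.0444 mid [0.5754 0.3507] ext [0.0616 0.057 ] rect [574.6 350. ] [64.2 34. ] yaw 38.9
```

View pics/wrist11.png

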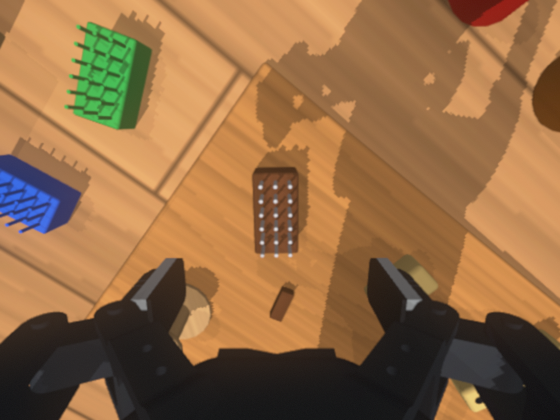

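The dark comb (276,210) is between the fingers. Green (107,75) and blue (35,195) are off the board and left alone. Gripping.

```bash
python3 -m crank '[[[0,0,-4],[0,0,0],8.5],[[0,0,-8],[0,0,0],8.5],[[0,0,-10.7],[0,0,0],8.5],[[0,0,-10.7],[0,0,0],8.5],[[0,0,-10.7],[0,0,0],2.5],[[0,0,-10.7],[0,0,0],2.5],[[0,0,-10.7],[0,0,0],2.5],[[0,0,-10.7],[0,0,0],2.5],[[0,0,-10.7],[0,0,0],2.5],[[0,0,-10.7],[0,0,0],2.5]]' 50; python3 -m crank '[[[0,0,1],[0,0,0],2.5],[[0,0,5],[0,0,0],2.5],[[0,0,10.7],[0,0,0],2.5],[[0,0,10.7],[0,0,0],2.5]]'; python3 - <<'E'
from h import *
c=capture('wrist'); save(c,'wrist12')
o=observe();print(o['tool_pos'],o['grip_width'],o['wrist_force'],o['time_s'])
E
```

```text
time_s: 16.55
tool_pos: [0.5748, 0.3506, 0.1947]
tool_rot: [[0.618, -0.786, 0.003], [-0.786, -0.618, 0.001], [0.001, -0.003, -1.0]]
wrist_force: [-1.1, 0.2, 6.1]
grip_width: 0.0329
time_s: 17.05
tool_pos: [0.5749, 0.3508, 0.3074]
tool_rot: [[0.618, -0.786, 0.01], [-0.786, -0.618, 0.006], [0.002, -0.011, -1.0]]
wrist_force: [0.9, -0.1, 0.5]
grip_width: 0.0332
[0.57459355 0.35054181 0.30362593] 0.03294819400529407 [ 0.04736074  0.04232625 -2.2656637 ] 17.1
```

View pics/wrist12.png

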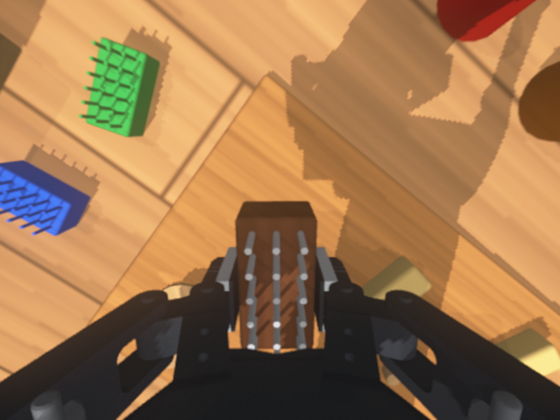

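Comb held at (277,275), with the pins up. Carrying it to the bed.

```bash
python3 -m crank '[[[-0.9,-5.5,0],[0,0,-3],2.5],[[-1.8,-11,0],[0,0,-6],2.5],[[-2.6,-16.5,0],[0,0,-9],2.5],[[-3.4,-22,0],[0,0,-13],2.5],[[-4.3,-27.5,0],[0,0,-17],2.5],[[-5.2,-33,0],[0,0,-20],2.5],[[-6,-38.5,0],[0,0,-23],2.5],[[-6.9,-44,0],[0,0,-26],2.5],[[-7.8,-49.5,0],[0,0,-29],2.5],[[-8.6,-55,0],[0,0,-31.7],2.5]]'; python3 -m crank '[[[-0.9,-5.5,0],[0,0,0],2.5],[[-0.9,-6,-2],[0,0,0],2.5],[[-0.9,-6,-4.5],[0,0,0],2.5],[[-0.9,-6,-4.5],[0,0,0],2.5]]'; python3 - <<'E'
from h import *
c=capture('wrist'); save(c,'wrist13')
o=observe();print(o['tool_pos'],o['grip_width'],o['wrist_force'],o['time_s'])
c=capture('side'); save(c,'side13')
fit(c,.479,-.26,.06,.045,.2)
E
```

```text
time_s: 18.35
tool_pos: [0.4874, -0.2012, 0.2977]
tool_rot: [[0.112, -0.994, -0.003], [-0.994, -0.112, 0.002], [-0.002, 0.003, -1.0]]
wrist_force: [0.5, -0.5, -1.9]
grip_width: 0.0334
time_s: 18.85
tool_pos: [0.4785, -0.2585, 0.2501]
tool_rot: [[0.114, -0.994, -0.007], [-0.994, -0.114, 0.005], [-0.006, 0.006, -1.0]]
wrist_force: [-0.2, 0.1, -2.1]
grip_width: 0.0331
[ 0.47896271 -0.25861356  0.25223833] 0.0330292156420101 [ 0.28490947  0.51867801 -0.82427809] 18.9
n 632 z 0.1205 mid [ 0.4743 -0.2426] ext [0.0619 0.0811] rect [ 472.6 -252.4] [71.2 93.9] yaw -53.5
```

View pics/wrist13.png

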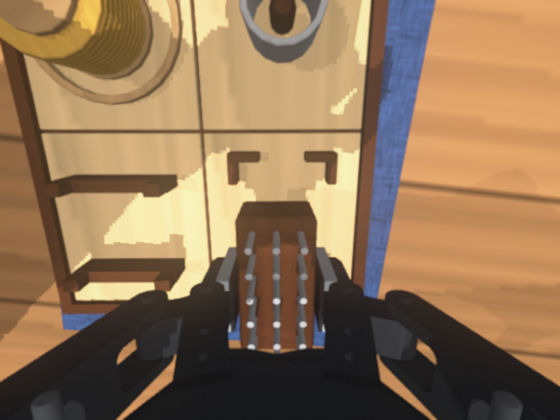

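```bash
python3 - <<'E'
from h import *
c=capture('wrist');P=cloud(c);z=P[...,2];o=observe();print(o['tool_pos'],o['tool_rot'].round(3).tolist())
k=np.zeros(z.shape,bool);k[140:195,220:345]=1;k&=(z>.026)&(z<.034)
yaw=np.radians(6.45);R=np.array([[np.cos(yaw),-np.sin(yaw)],[np.sin(yaw),np.cos(yaw)]])
l=(P[k][:,:2]-o['tool_pos'][:2])@R
print('brackets rel TCP local',l.min(0),l.max(0),(l.min(0)+l.max(0))/2)
k=np.zeros(z.shape,bool);k[195:350,235:320]=1;k&=(z>.09)&(z<.115)
l=(P[k][:,:2]-o['tool_pos'][:2])@R
print('comb top rel TCP',np.percentile(l,1,axis=0),np.percentile(l,99,axis=0),np.median(P[k][:,2]))
E
```

```text
[ 0.47959331 -0.2589938   0.254952  ] [[0.114, -0.993, 0.0], [-0.993, -0.114, 0.0], [-0.0, -0.0, -1.0]]
brackets rel TCP local [ 0.02827643 -0.03543721] [0.04831054 0.03251809] [ 0.03829349 -0.00145956]
comb top rel TCP [-0.03098661 -0.01630335] [0.030736   0.01706647] 0.10365149943591447
```

Comb is centred in the grip; the brackets are only 1.5 mm off to the side. Lowering.

```bash
python3 -m crank '[[[0,-0.1,-2.5],[0,0,0],2.5],[[0,-0.1,-4.5],[0,0,0],2.5],[[0,-0.1,-5.4],[0,0,0],2.5],[[0,-0.1,-5.6],[0,0,0],2.5],[[0,-0.1,-5.6],[0,0,0],2.5]]'; python3 -m crank '[[[0,0,-0.15],[0,0,0],2.5],[[0,0,-0.25],[0,0,0],2.5],[[0,0,-0.25],[0,0,0],2.5]]'
```

```text
time_s: 19.62
tool_pos: [0.4795, -0.2608, 0.1993]
tool_rot: [[0.113, -0.994, 0.001], [-0.994, -0.113, -0.001], [0.001, -0.001, -1.0]]
wrist_force: [0.6, -0.0, -1.5]
grip_width: 0.033
time_s: 20.0
tool_pos: [0.4795, -0.2609, 0.1977]
tool_rot: [[0.113, -0.994, 0.001], [-0.994, -0.113, -0.001], [0.001, -0.001, -1.0]]
wrist_force: [-1.7, 1.5, 6.0]
grip_width: 0.0333
```

```bash
python3 -m crank '[[[0,0,0],[0,0,0],4],[[0,0,0],[0,0,0],5],[[0,0,0],[0,0,0],5],[[0,0,3],[0,0,0],5],[[0,0,7],[0,0,0],7],[[0,0,13],[0,0,0],8.5],[[0,0,13],[0,0,0],8.5]]'; python3 - <<'E'
from h import *
c=capture('wrist'); save(c,'wrist14')
o=observe();print(o['tool_pos'],o['grip_width'],o['wrist_force'],o['time_s'])
fit(c,.479,-.26,.045,.044,.051)
E
```

```text
time_s: 20.88
tool_pos: [0.48, -0.2611, 0.3328]
tool_rot: [[0.113, -0.994, 0.009], [-0.994, -0.113, -0.006], [0.007, -0.009, -1.0]]
wrist_force: [1.3, 0.2, 0.4]
grip_width: 0.085
[ 0.47968313 -0.26088942  0.3294449 ] 0.08497164670308117 [-0.13054497 -0.29364845 -0.21975946] 20.925
n 2402 z 0.0474 mid [ 0.4798 -0.2609] ext [0.0623 0.0369] rect [ 479.3 -260.9] [63.5 33.4] yaw 7.3
```

View pics/wrist14.png

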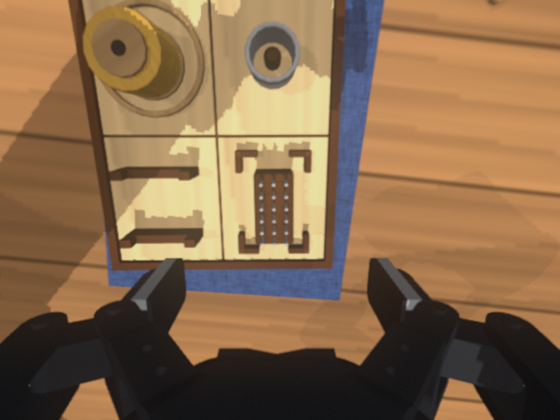

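The comb stands inside the four brackets at (274,208), with its top at 47.4 mm and yaw about 7°. Next, the long handle.

```bash
python3 -m crank '[[[1.5,4.7,0],[0,0,-4],8.5],[[3,9.4,0],[0,0,-8],8.5],[[4.5,14.1,0],[0,0,-12],8.5],[[6,18.8,0],[0,0,-16],8.5],[[7.5,23.5,0],[0,0,-20],8.5],[[9,28.2,0],[0,0,-23],8.5],[[10.2,33,-1],[0,0,-25.4],8.5],[[10.6,34.8,-3],[0,0,-25.4],8.5],[[10.6,34.8,-3],[0,0,-25.4],8.5]]'; python3 - <<'E'
from h import *
c=capture('wrist'); save(c,'wrist15')
o=observe();print(o['tool_pos'],o['time_s'])
fit(c,.585,.087,.07,.0395,.046)
E
```

```text
time_s: 22.05
tool_pos: [0.5847, 0.0879, 0.2919]
tool_rot: [[-0.322, -0.947, -0.007], [-0.947, 0.322, -0.001], [0.003, 0.006, -1.0]]
wrist_force: [0.5, -0.7, -0.9]
grip_width: 0.0852
[0.5848617  0.08686832 0.29372221] 22.1
n 4381 z 0.0423 mid [0.5856 0.0857] ext [0.0891 0.048 ] rect [585.1  86.1] [27.6 94.4] yaw -19.4
```

View pics/wrist15.png

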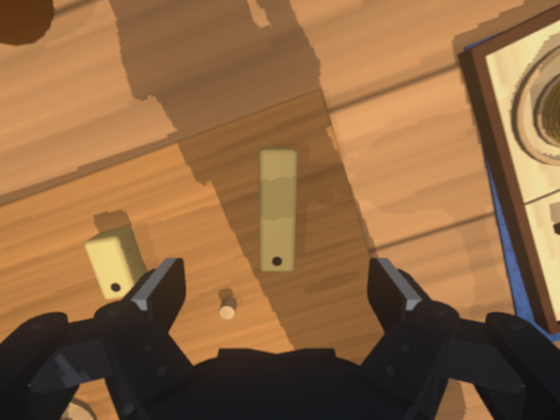

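Long handle (278,210) measures 94 to 96 mm and lies between the fingers. The short offcut at (115,265) is clear. Gripping.

```bash
python3 -m crank '[[[0,-0.1,-4],[0,0,0],8.5],[[0,-0.1,-8],[0,0,0],8.5],[[0,-0.1,-10.4],[0,0,0],8.5],[[0,-0.1,-10.4],[0,0,0],8.5],[[0,-0.1,-10.4],[0,0,0],2],[[0,-0.1,-10.4],[0,0,0],2],[[0,-0.1,-10.4],[0,0,0],2],[[0,-0.1,-10.4],[0,0,0],2],[[0,-0.1,-10.4],[0,0,0],2],[[0,-0.1,-10.4],[0,0,0],2]]' 60; python3 -m crank '[[[0,0,1],[0,0,0],2],[[0,0,5],[0,0,0],2],[[0,0,10.4],[0,0,0],2],[[0,0,10.4],[0,0,0],2]]'; python3 - <<'E'
from h import *
c=capture('wrist'); save(c,'wrist16')
o=observe();print(o['tool_pos'],o['grip_width'],o['wrist_force'],o['time_s'])
P=cloud(c);z=P[...,2];m=(z>.08)&(z<.2);m[:,:232]=0;m[:,318:]=0;m[345:]=0
print(np.nanpercentile((P[m]-o['tool_pos'])@o['tool_rot'],[1,50,99],axis=0).round(4))
E
```

```text
time_s: 23.35
tool_pos: [0.5857, 0.0864, 0.1937]
tool_rot: [[-0.324, -0.946, 0.002], [-0.946, 0.324, 0.0], [-0.001, -0.002, -1.0]]
wrist_force: [0.5, -0.0, 5.4]
grip_width: 0.0269
time_s: 23.85
tool_pos: [0.5861, 0.0865, 0.3027]
tool_rot: [[-0.324, -0.946, 0.01], [-0.946, 0.324, 0.001], [-0.004, -0.009, -1.0]]
wrist_force: [-0.1, 0.1, -0.5]
grip_width: 0.0271
[0.58567593 0.08644394 0.29933338] 0.026603258617717472 [-0.36132628  0.94109828 -1.97352272] 23.9
[[-0.0175 -0.0479  0.1251]
 [-0.0005 -0.0115  0.1479]
 [ 0.0155  0.0284  0.1654]]
```

View pics/wrist16.png

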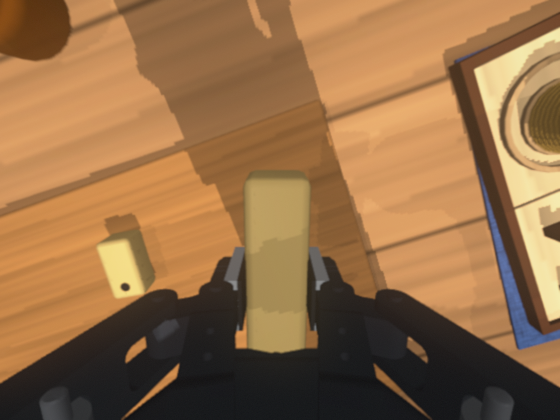

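The long handle is held centred (its far end is 47.9 mm from the tool axis). Carrying it above the cradle.

```bash
python3 -m crank '[[[-2,-4.2,0],[0,0,4],2],[[-4,-8.4,0],[0,0,8],2],[[-6,-12.6,0],[0,0,13],2],[[-8,-16.8,0],[0,0,18],2],[[-10,-21,0],[0,0,22],2],[[-11.7,-24.6,0],[0,0,25.4],2],[[-11.7,-24.6,-2],[0,0,25.4],2],[[-11.7,-24.6,-4],[0,0,25.4],2],[[-11.7,-24.6,-4],[0,0,25.4],2]]'; python3 - <<'E'
from h import *
c=capture('wrist');c=capture('wrist'); save(c,'wrist17')
P=cloud(c);z=P[...,2];o=observe();print(o['tool_pos'],o['tool_rot'].round(3).tolist(),o['time_s'])
yaw=np.radians(6.45);R=np.array([[np.cos(yaw),-np.sin(yaw)],[np.sin(yaw),np.cos(yaw)]])
L=(P[...,:2]-o['tool_pos'][:2])@R
k=(z>.044)&(z<.054)&(L[...,0]>.01)&(L[...,0]<.06)&(abs(L[...,1])<.06)
l=L[k];print('horns rel',np.percentile(l,1,axis=0),np.percentile(l,99,axis=0))
k=(z>.08)&(z<.2);k[:,:235]=0;k[:,318:]=0;k[345:]=0
l=L[k];print('handle rel',np.percentile(l,1,axis=0),np.percentile(l,99,axis=0))
E
```

```text
time_s: 25.02
tool_pos: [0.4678, -0.1585, 0.2524]
tool_rot: [[0.114, -0.993, -0.006], [-0.993, -0.114, 0.003], [-0.003, 0.006, -1.0]]
wrist_force: [0.4, 0.5, 0.4]
grip_width: 0.0269
[ 0.46854986 -0.15880281  0.25543691] [[0.114, -0.993, -0.001], [-0.993, -0.114, 0.001], [-0.001, 0.001, -1.0]] 25.125
horns rel [ 0.02428   -0.0329784] [0.03253995 0.03212408]
handle rel [-0.03021136 -0.01523934] [0.04599577 0.01681639]
```

View pics/wrist17.png

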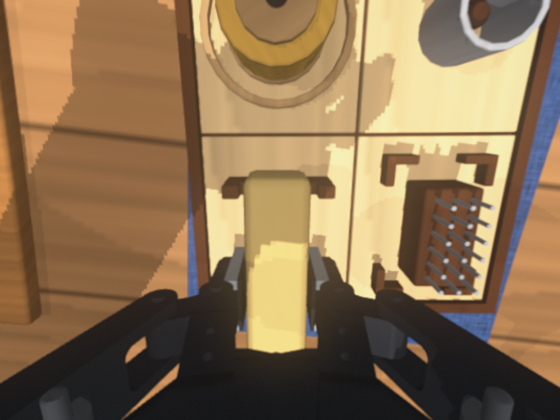

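The handle is between the horns (230,188)/(323,188) to within 0.5 mm. I'll shift 1.5 mm in x and lower.

```bash
python3 -m crank '[[[-0.15,-0.05,-2],[0,0,0],2],[[-0.15,-0.05,-3.5],[0,0,0],2],[[-0.15,-0.05,-3.9],[0,0,0],2],[[-0.15,-0.05,-3.9],[0,0,0],2],[[-0.15,-0.05,-3.9],[0,0,0],2]]'; python3 -m crank '[[[0,0,-0.1],[0,0,0],2],[[0,0,-0.2],[0,0,0],2],[[0,0,-0.2],[0,0,0],2]]'
```

```text
time_s: 25.75
tool_pos: [0.4668, -0.1602, 0.2168]
tool_rot: [[0.113, -0.994, -0.0], [-0.994, -0.113, 0.0], [-0.0, 0.0, -1.0]]
wrist_force: [-0.8, 0.6, -0.8]
grip_width: 0.0273
time_s: 26.12
tool_pos: [0.4668, -0.1602, 0.2166]
tool_rot: [[0.113, -0.994, 0.0], [-0.994, -0.113, -0.0], [0.0, -0.0, -1.0]]
wrist_force: [-5.3, 1.5, 9.2]
grip_width: 0.027
```

Contact at 9 N. Releasing, opening only partway between the ribs, then rising.

```bash
python3 -m crank '[[[0,0,0],[0,0,0],3.5],[[0,0,0],[0,0,0],4.5],[[0,0,0],[0,0,0],4.5],[[0,0,3],[0,0,0],4.5],[[0,0,7],[0,0,0],6],[[0,0,12],[0,0,0],8.5],[[5,0,15],[0,0,0],8.5],[[5,0,15],[0,0,0],8.5]]'; python3 - <<'E'
from h import *
c=capture('wrist');c=capture('wrist'); save(c,'wrist18')
P=cloud(c);z=P[...,2];o=observe();print(o['tool_pos'],o['time_s'])
ctr=np.array([.533625,-.202875]);yaw=np.radians(6.45);R=np.array([[np.cos(yaw),-np.sin(yaw)],[np.sin(yaw),np.cos(yaw)]])
print('cradle seat',ctr+R@[-.0605,.0505])
fit(c,.467,-.16,.06,.0585,.072)
fit(c,.588,-.145,.05,.0715,.08);fit(c,.599,-.246,.03,.0585,.068);fit(c,.479,-.26,.045,.044,.051)
L=(P[...,:2]-ctr)@R
k=(np.hypot(P[...,0]-.467,P[...,1]+.16)<.06)&(z>.0585)&(z<.072)
A=np.c_[L[k],np.ones(k.sum())];print('slopes',np.linalg.lstsq(A,z[k],rcond=None)[0])
s=capture('scene'); save(s,'scene18');s=capture('side');save(s,'side18')
E
```

```text
time_s: 27.12
tool_pos: [0.5191, -0.1603, 0.3668]
tool_rot: [[0.114, -0.993, 0.003], [-0.993, -0.114, -0.001], [0.001, -0.003, -1.0]]
wrist_force: [-0.2, 0.5, -0.2]
grip_width: 0.0845
[ 0.51707431 -0.16017346  0.36434067] 27.225
cradle seat [ 0.46783498 -0.15949099]
n 2710 z 0.0652 mid [ 0.4672 -0.1603] ext [0.0921 0.0327] rect [ 466.6 -160.5] [94.6 27.9] yaw 5.7
n 1562 z 0.0736 mid [ 0.5863 -0.1447] ext [0.0337 0.0329] rect [ 586.2 -144.7] [35.2 34.4] yaw 6.4
n 629 z 0.0612 mid [ 0.5981 -0.2459] ext [0.0386 0.0379] rect [ 598.1 -245.7] [38.8 39. ] yaw -32.8
n 1421 z 0.0474 mid [ 0.4794 -0.2587] ext [0.0634 0.0342] rect [ 479.3 -260.7] [63.9 33.8] yaw 7.3
slopes [-0.00562472 -0.00156363  0.06477982]
```

View pics/wrist18.png

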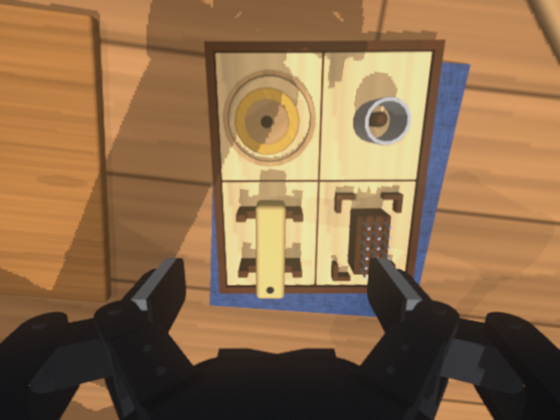

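View pics/scene18.png

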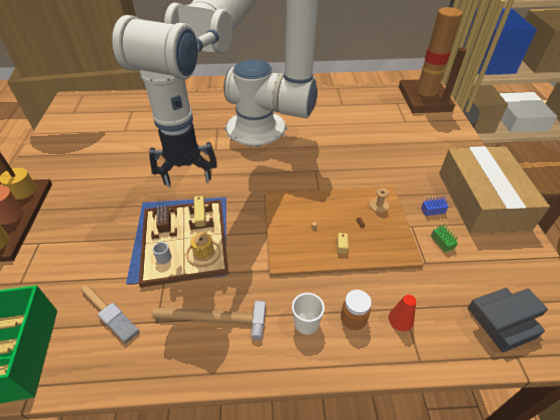

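The wrist picture shows all four parts seated: spool in ring (267,120), ferrule around post (381,120), comb in bed (370,240), handle across both ribs (270,250). The scene picture shows the offcut (343,243) and empty spool (381,200) still on the board, and the gripper well clear. Handing in.

```bash
python3 -c "
from h import *
print(observe()['time_s'],observe()['wrist_force']);sign_off()"
```

```text
27.325 [-1.09169689 -0.38889776 -0.70700172]
the job is handed in; nothing more can be done
```

I placed the full spool, ferrule, dark comb and long handle in the tray, in that order, and handed in at 27.3 s. The gripper was open and clear above the tray.

Last wrist-camera checks, with heights above the table:

| Part | Height of top | Position |
|---|---|---|
| Spool | 73.6 mm | about 2 mm off the nest centre, inside the ring |
| Ferrule | 61.2 mm | 1–2 mm off the post, which shows inside it |
| Comb | 47.4 mm | inside the four brackets, pins up, lengthwise within 1° |
| Handle | 65.2 mm | level to about 0.3°, about 1 mm off centre, between the horns on both ribs |

The empty spool and the offcut still lie on the board, and I did not touch the blue and green combs. The highest contact force reported was about 11 N, in readings taken at the end of each move.

No check failed. The only disagreement was 2–4 mm in x between the scene and side cameras, so I relied on the wrist views.

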